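# Clear the returns chute and stack the medicine cups

### The arm

A 7-joint arm with a two-finger parallel gripper is mounted at the origin on the work surface. World frame = base frame: x ahead of the robot, y to its left, z up, the work surface at z = 0. Lengths are in m, angles in rad, forces in N, time in s.
With the tool pointing down it reaches from about 0.4 to 0.85 m from the base axis. Payload 10.4 kg.
Tool frame: the origin (TCP) lies on the centre line of the jaws, within the pads' length; the fingertips stand 11 mm ahead of it and the grasp point (between the pads) lies 8 mm behind it (manip.finger_overhang is the distance from the TCP to the fingertips, in m); z points along the fingers, y is the line along which they close (so a half turn about z gives the same grasp; the last joint's range is limited). The gripper opens to 85 mm and grips with 20 to 120 N. Pads are 22 mm wide; open, the fingers measure 114 mm over their backs; the gripper's body (76 mm by 85 mm) begins 54 mm behind the grasp point. The pads swing forward as they close: fully open they stand 13 mm farther back than shut.
Start: joints at [-1.321, 0.332, -0.065, 1.46, 0.022, 1.35, -0.088], TCP at [0.168, 0.602, 0.242] pointing down, gripper open.
Joint ranges: [-2.6, 2.6], [-0.5, 2.12], [-1.47, 1.34], [0.16, 2.42], [-1.27, 4.41], [0.06, 2.06], [-2.6, 2.6]. Speed limits (rad/s): [2.22, 2.22, 2.79, 2.79, 3.14, 3.14, 3.14].

### API

Orientations are given as a unit quaternion [x, y, z, w].
In Python, from workcell import manip, imaging, workorder gives the robot as it stands.
- The arm moves only by the tool jog_arm, never from a script. Its argument "deltas" is a list of rows, each an object with "gripper": the opening, from 0 (shut) to 1 (fully open); "offset": the shift along the tool's x, y, z in m, a list of three; "rotation": the turn, a rotation vector about the tool's x, y, z in degrees, a list of three. In form: [{"gripper": gripper, "offset": [tx, ty, tz], "rotation": [ax, ay, az]}, ...]. A call has 1 to 20 rows; each row shifts and turns the commanded pose from where the row before left it, along the tool's axes as they then stand; what a row does not reach is not made up. A row lasts 1/10 s, in which the tool goes at most 50 mm and 8.59 degrees, less where a joint would pass 70% of its speed; a pose out of reach is approached as far as the arm can. A call with a gripper value outside its range is refused whole. The fingers move at their own pace and stop on an object; "newtons" is the grip in N (left out, the last holds). Time passes only in rows, so rows that do not move let the fingers close. It gives the time, the measured TCP pose, the force, the opening and the grip force at its end, in the units of the state.
- manip.get_obs(): the state, without advancing time (a new reading comes with each control period).
- imaging.camera(name): name is "scene" or "side" or "wrist"; returns the picture (400x640x3 uint8, blue, green, red); there is no depth.
- imaging.camera_model(name): a dict with "camera_matrix" (3x3 intrinsics, pixels), "world_to_cam" (4x4, takes a point from world to camera coordinates); the wrist camera has in their place "hand_eye" (4x4, takes a point from camera to tool coordinates, whose origin is the TCP and whose axes are the flange's). Camera axes: x right, y up, looking along -z (the intrinsics and any distortion apply to the point x, -y, -z); pixel columns grow to the right and rows downward; lengths in m; the calibration is good to about 2 mm. A picture is of the moment at which its call begins: read the wrist's pose just before it. camera_model takes no time and is no camera call.
- workorder.hand_in(): hands the job in; it is judged then, once.
The state is a dict: "clock": time; "joint_pos": joint angles; "joint_velocities": joint speeds; "tau": joint torques, N m; "position": TCP position; "ee_rot": TCP orientation; "ft_force": force on the tool from outside, world axes, zero at the start; "torque": the same for the moment, N m; "grip_width": opening from 0.0 (shut) to 1.0 (fully open); "grasp_force": force on a finger pad.
Only numpy, scipy, OpenCV 4.12 (cv2) and the standard library are available. Lean on these libraries where they do the work, as an engineer would, in place of code of your own. Each camera call takes 0.05 s, during which the arm holds its last target. There are 200 camera calls.

### The job

Gather the three steel medicine cups into one upright nested stack in the holder: add the cup from the counter and the cup that is caught in the sloping returns chute (work it back up the slope until it is free of the flanges, then lift it out) to the cup already in the holder, in either order. Each cup must sit fully home in the one below; then press the whole stack down, firmly but gently, until it bottoms on the hidden stop inside the holder, and let go. Leave the other things on the counter where they are.

Things in the scene. Friction and masses are not known exactly. Their poses are not given: they have to be found in the camera images.
- base_cup_mid (a point): Steel cup standing mouth up in the holder. All three cups are alike: round, 56 high, a straight 65 diameter collar round the top 15, below it tapering to a 50 diameter foot; wall 1.8, inner floor 24 above the foot, about 90 g. Fully nested, a cup sits 24 higher than the one below, its collar free. The point is the cup's centre, 28 above the foot; z is its axis towards the mouth.
- counter_cup_mid (a point): The like cup that stands mouth up on the counter; point and axes as for the first cup.
- chute_cup_mid (a point): The like cup caught in the chute, mouth up, foot flat on the sloping floor (axis leaning 28 degrees towards the chute's low end). Its rim lies under two flanges, so it cannot be lifted straight out. Its collar can be gripped through the slot and past the flanges, fingers up and down the slope; pressed on the floor it drags. Pushed low it slides upright, pushed high it may tip. Friction keeps it where it is left. Point and axes as for the first cup.
- chute: Fixed grey returns chute: channel 250 long along its slope, 76 wide inside, floor rising at 28 degrees along its horizontal x axis; y across, z up. Origin: on the counter, on the middle line, under the point of the floor 90 along the slope from the low end, where the floor is 72 above the counter and the caught cup's foot centre stands. Side walls 22 high, higher at the flanges.
- chute_slot (a point): Middle of the slot, 44 wide, between the two flanges that turn inward from the chute's walls. They reach from 62 to 112 along the slope (this point at 87), 60 to 64 above the floor, measured square to it. The chute is open above and below them. A cup is clear of them once moved about 60 up the slope from its start. Axes as the chute's.
- chute_mouth (a point): Point of the chute floor on its middle line, 45 along the slope from the low end, between two blocks 20 high that reach from 37 to 72 along the slope, narrow the floor to 44 and stop the cup from going lower. Axes as the chute's.
- follower_seat (a point): Centre of the top of the holder's black plate, on which the first cup stands inside a 10 high rim, 50 above the counter at the start; z up. The plate is a ring that slides straight down into the round grey tube of the holder (84 diameter, foot 96). It has no spring: friction of about 8 N holds it, it carries the cups without sinking and stays where it is pushed.
- holder_mouth (a point): Centre of the top of the holder's fixed grey tube, 46 above the counter. Inside, out of sight under the first cup's foot, stands a post, the depth stop, set differently each time: the plate goes down 5 to 26 before the foot meets it, which is felt as the force rising sharply above the plate's friction. 15 to 20 N of push is ample; over 32 N on the stop is too hard.
- pill_jar: Bystander: white jar 48 diameter, 62 high; origin under its centre.
- carton: Bystander: carton 50 by 75, 32 high; origin under its centre.
- syrup: Bystander: amber bottle 58 diameter, 130 high; origin under its centre.
- tablets: Bystander: small amber jar 44 diameter, 55 high; origin under its centre.
- blister_box: Bystander: flat paper box 90 by 45, 22 high; origin under its centre.
- stapler: Bystander: black stapler 130 by 34, 40 high; origin under its centre.
There are look-alikes about, which are no part of the job. Leave any purple look-alike of the part that bears chute_cup_mid alone.

How it is judged:
By the outcome, as a careful person would: the job done as asked, in the order asked, and still so for the second after the job is handed in, with the robot touching nothing.
It also fails if it takes over 61 s, if anything falls off the work surface, if the arm or the gripper's body presses on something with over 40 N, if the wrist force passes 120 N, or if a joint passes its speed limit or range.

## Working session

There is one attempt and no reset: what is moved stays moved. The work goes in short steps, Python scripts to look and compute and a tool call to move; the robot and the scene stay as the last step left them, time stands still between calls to the robot, and variables do not carry over. Pictures are saved under pics/ and viewed, at most 10 in all, crops included, and the job is handed in when it is done.

Besides the shell and the picture viewer there is one more tool, called after "Call:" as name([rows], argument=value, ...), one row to a line, values as JSON. jog_arm: Moves the arm, as the interface text tells. Its arguments: {"type":"object","properties":{"deltas":{"type":"array","items":{"type":"object","properties":{"gripper":{"type":"number"},"offset":{"type":"array","items":{"type":"number"}},"rotation":{"type":"array","items":{"type":"number"}}}}},"newtons":{"type":"number"}},"required":["deltas"]}

```bash
ls; mkdir -p pics; python3 - <<'E'
from workcell import manip, imaging
import cv2, numpy as np
np.set_printoptions(precision=4,suppress=True)
o=manip.get_obs();print(o['clock'],o['position'],o['ee_rot'],o['ft_force'],o['grip_width'],manip.finger_overhang)
for n in ['scene','side']:
    im=imaging.camera(n);cv2.imwrite(f'pics/{n}0.png',im)
    m=imaging.camera_model(n);print(n,{k:np.round(v,4).tolist() for k,v in m.items() if not isinstance(v,str)})
m=imaging.camera_model('wrist');print(m)
E
```

```text
pics
0.0 [0.1683 0.6015 0.2415] [ 0.1359  0.9907 -0.0007 -0.0001] [0.3781 0.0444 0.627 ] 1.0029815624618794 0.011
scene {'camera_matrix': [[381.7946, 0.0, 309.3936], [0.0, 381.7946, 196.8876], [0.0, 0.0, 1.0]], 'world_to_cam': [[-0.8058, 0.5917, -0.0226, 0.4514], [-0.3426, -0.4347, 0.8328, 0.0869], [0.483, 0.6789, 0.5531, -1.3646], [0.0, 0.0, 0.0, 1.0]]}
side {'camera_matrix': [[387.515, 0.0, 320.4455], [0.0, 387.515, 206.5576], [0.0, 0.0, 1.0]], 'world_to_cam': [[0.9787, -0.2051, 0.0097, -0.5407], [0.1434, 0.7166, 0.6826, -0.1161], [-0.1469, -0.6667, 0.7307, -0.9754], [0.0, 0.0, 0.0, 1.0]]}
{'camera_matrix': array([[276.2733,   0.    , 315.6617],
       [  0.    , 276.2733, 194.2296],
       [  0.    ,   0.    ,   1.    ]]), 'hand_eye': array([[-0.0005,  0.9535,  0.3015,  0.0779],
       [ 1.    ,  0.0003,  0.0006,  0.0007],
       [ 0.0005,  0.3015, -0.9535, -0.1329],
       [ 0.    ,  0.    ,  0.    ,  1.    ]])}
```

View pics/scene0.png

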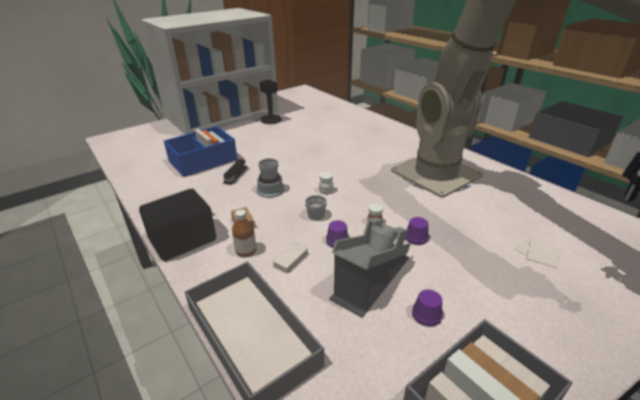

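View pics/side0.png

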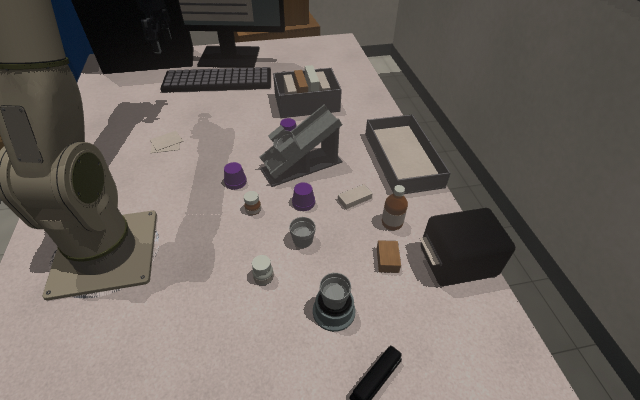

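The scene view shows these steel or cup-like things:
- Counter cup, steel and mouth up: scene (316,207), side (302,233).
- Holder with the first cup: scene (269,178), side (334,300).
- Chute: scene (370,262), side (300,145), with the caught cup at scene (382,235).
- Purple mouth-down look-alikes, to leave alone: scene (338,233), (417,231), (428,307).
- White and tan jars: scene (326,183), (375,214).

I'll check the choice in one composite close crop.

```bash
cat > h.py <<'E'
from workcell import manip, imaging
import cv2, numpy as np
from scipy.spatial.transform import Rotation as R
np.set_printoptions(precision=4,suppress=True)
def cam(n,o=None):
    m=imaging.camera_model(n);K=np.array(m['camera_matrix'])
    if n=='wrist':
        o=o or manip.get_obs();T=np.eye(4);T[:3,:3]=R.from_quat(o['ee_rot']).as_matrix();T[:3,3]=o['position']
        C=T@m['hand_eye']
    else: C=np.linalg.inv(m['world_to_cam'])
    return K,C
def ray(n,p,o=None):
    K,C=cam(n,o);d=np.linalg.inv(K)@[p[0],p[1],1];d=C[:3,:3]@(d*[1,-1,-1]);return C[:3,3],d/np.linalg.norm(d)
def onz(n,p,z,o=None):
    c,d=ray(n,p,o);return c+d*(z-c[2])/d[2]
def proj(n,P,o=None):
    K,C=cam(n,o);q=np.linalg.inv(C)@np.r_[P,1];q=K@(q[:3]*[1,-1,-1]);return q[:2]/q[2]
def tri(rays):
    A=sum(np.eye(3)-np.outer(d,d) for c,d in rays);b=sum((np.eye(3)-np.outer(d,d))@c for c,d in rays)
    X=np.linalg.solve(A,b);return X,[np.linalg.norm(np.cross(X-c,d)) for c,d in rays]
E
python3 - <<'E'
from h import *
s=cv2.imread('pics/scene0.png');d=cv2.imread('pics/side0.png')
a=cv2.resize(s[140:320,240:440],(400,360),interpolation=cv2.INTER_CUBIC)
b=cv2.resize(d[95:335,220:420],(400,480),interpolation=cv2.INTER_CUBIC)
c=np.zeros((480,800,3),np.uint8);c[:360,:400]=a;c[:,400:]=b;cv2.imwrite('pics/crop.png',c)
E
```

```text
(no output)
```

View pics/crop.png

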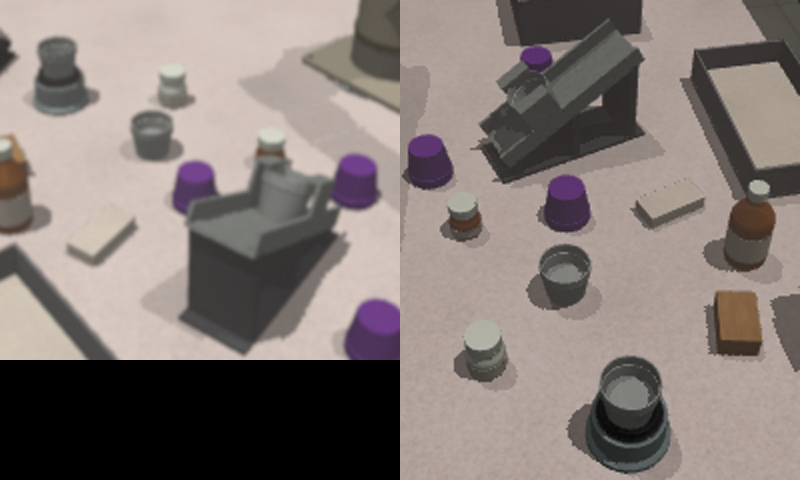

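```bash
python3 - <<'E'
from h import *
for nm,a,b in [('counter rim .056',(316,201),(302.5,226.5)),('base rim .106',(268.5,163.5),(335,282.5)),('chute rim',(382,236),(284.5,140))]:
    print(nm,*tri([ray('scene',a),ray('side',b)]))
p=onz('side',(272.5,184),0);q=onz('side',(341.5,160),0);print(p,q,np.degrees(np.arctan2(*(q-p)[1::-1])),np.linalg.norm(q-p))
p=onz('scene',(240+183/2,140+316/2),0);q=onz('scene',(240+247/2,140+352/2),0);print('high edge',p,q,np.degrees(np.arctan2(*(q-p)[1::-1])))
print('side rim',onz('side',(302.5,226.5),.056),onz('side',(335,282.5),.106))
for nm,s in [('purple a',(303,190)),('purple b',(234,175)),('jar',(262,265)),('tab',(252,200)),('syrup',(394,215))]: print(nm,onz('side',s,.03))
E
```

```text
counter rim .056 [ 0.4933 -0.0572  0.0537] [np.float64(0.0008531006604723935), np.float64(0.0008531006604721564)]
base rim .106 [ 0.5275 -0.2626  0.1048] [np.float64(0.00030039324481599656), np.float64(0.0003003932448157838)]
chute rim [0.498  0.2229 0.1081] [np.float64(0.006493009935400775), np.float64(0.00649300993540059)]
[0.4419 0.1671 0.    ] [0.6698 0.2341 0.    ] 16.390344835328015 0.23757502151014792
high edge [0.6603 0.2239 0.    ] [0.6365 0.3073 0.    ] 105.95345659124108
side rim [ 0.4937 -0.0596  0.056 ] [ 0.527  -0.2632  0.106 ]
purple a [0.5217 0.0942 0.03  ]
purple b [0.3349 0.1951 0.03  ]
jar [ 0.3821 -0.1364  0.03  ]
tab [0.3775 0.083  0.03  ]
syrup [ 0.7425 -0.0465  0.03  ]
```

```bash
cat >> h.py <<'E'
from scipy.linalg import fractional_matrix_power as fmp
def pose(P,yaw,tilt=0):
    "tool at P; y along heading yaw (deg) raised by tilt (deg), z into the slope"
    u=np.array([np.cos(np.radians(yaw)),np.sin(np.radians(yaw)),0]);t=np.radians(tilt);k=np.array([0,0,1.])
    y=np.cos(t)*u+np.sin(t)*k;z=np.sin(t)*u-np.cos(t)*k
    T=np.eye(4);T[:3,:3]=np.c_[np.cross(y,z),y,z];T[:3,3]=P;return T
def now(o=None):
    o=o or manip.get_obs();T=np.eye(4);T[:3,:3]=R.from_quat(o['ee_rot']).as_matrix();T[:3,3]=o['position'];return T
def rows(T,N,F=None):
    F=now() if F is None else F
    S=np.linalg.inv(F)@T;print('total mm',S[:3,3]*1e3,'deg',R.from_matrix(S[:3,:3]).as_rotvec(True))
    M=np.real(fmp(S,1/N));print(N,'rows: mm',M[:3,3]*1e3,'deg',R.from_matrix(M[:3,:3]).as_rotvec(True))
E
python3 - <<'E'
from h import *
print('side ray rim z.121',onz('side',(284.5,140),.121))
y=16.2;u=np.array([np.cos(np.radians(y)),np.sin(np.radians(y)),0]);n=-np.sin(np.radians(28))*u+[0,0,np.cos(np.radians(28))]
O=np.array([.505,.224,.072]);rim=O+.056*n;print(rim)
rows(pose(rim+.115*n,y,28),14)
E
```

```text
side ray rim z.121 [0.4915 0.2122 0.121 ]
[0.4798 0.2167 0.1214]
total mm [-357.7426 -315.2295   19.0321] deg [-25.5966 -14.1641  56.9788]
14 rows: mm [-34.2504  -9.3126   0.7346] deg [-1.8283 -1.0117  4.0699]
```

Call:
jog_arm([
  {"gripper":1,"offset":[-0.0343,-0.0093,0.0007],"rotation":[-1.83,-1.01,4.07]},
  {"gripper":1,"offset":[-0.0343,-0.0093,0.0007],"rotation":[-1.83,-1.01,4.07]},
  {"gripper":1,"offset":[-0.0343,-0.0093,0.0007],"rotation":[-1.83,-1.01,4.07]},
  {"gripper":1,"offset":[-0.0343,-0.0093,0.0007],"rotation":[-1.83,-1.01,4.07]},
  {"gripper":1,"offset":[-0.0343,-0.0093,0.0007],"rotation":[-1.83,-1.01,4.07]},
  {"gripper":1,"offset":[-0.0343,-0.0093,0.0007],"rotation":[-1.83,-1.01,4.07]},
  {"gripper":1,"offset":[-0.0343,-0.0093,0.0007],"rotation":[-1.83,-1.01,4.07]},
  {"gripper":1,"offset":[-0.0343,-0.0093,0.0007],"rotation":[-1.83,-1.01,4.07]},
  {"gripper":1,"offset":[-0.0343,-0.0093,0.0007],"rotation":[-1.83,-1.01,4.07]},
  {"gripper":1,"offset":[-0.0343,-0.0093,0.0007],"rotation":[-1.83,-1.01,4.07]},
  {"gripper":1,"offset":[-0.0343,-0.0093,0.0007],"rotation":[-1.83,-1.01,4.07]},
  {"gripper":1,"offset":[-0.0343,-0.0093,0.0007],"rotation":[-1.83,-1.01,4.07]},
  {"gripper":1,"offset":[-0.0343,-0.0093,0.0007],"rotation":[-1.83,-1.01,4.07]},
  {"gripper":1,"offset":[-0.0343,-0.0093,0.0007],"rotation":[-1.83,-1.01,4.07]},
  {"gripper":1,"offset":[0,0,0],"rotation":[0,0,0]},
  {"gripper":1,"offset":[0,0,0],"rotation":[0,0,0]},
])

```text
clock: 1.7
position: [0.4283, 0.2012, 0.2237]
ee_rot: [0.583, 0.776, 0.194, 0.145]
ft_force: [0.2, 0.8, -0.2]
grip_width: 1.001
grasp_force: 0.0
```

```bash
python3 - <<'E'
from h import *
import json
o=manip.get_obs();im=imaging.camera('wrist');cv2.imwrite('pics/w1.png',im);cv2.imwrite('pics/w1c.png',cv2.resize(im[50:350,120:520],(800,600),interpolation=cv2.INTER_CUBIC))
json.dump({k:np.array(o[k]).tolist() for k in('position','ee_rot')},open('w1.json','w'))
print(o['clock'],o['position'],o['ft_force'])
y=16.2;u=np.array([np.cos(np.radians(y)),np.sin(np.radians(y)),0]);n=-np.sin(np.radians(28))*u+[0,0,np.cos(np.radians(28))]
O=np.array([.505,.224,.072]);rows(pose(O+.171*n,y,28),1);print(proj('wrist',O+.056*n,o))
E
```

```text
1.7 [0.4283 0.2012 0.2237] [ 0.2088  0.8103 -0.1696]
total mm [-0.2127 -0.9866  0.5253] deg [ 0.0567 -0.1193 -0.0107]
1 rows: mm [-0.2127 -0.9866  0.5253] deg [ 0.0567 -0.1193 -0.0107]
[314.6737 193.338 ]
```

View pics/w1c.png

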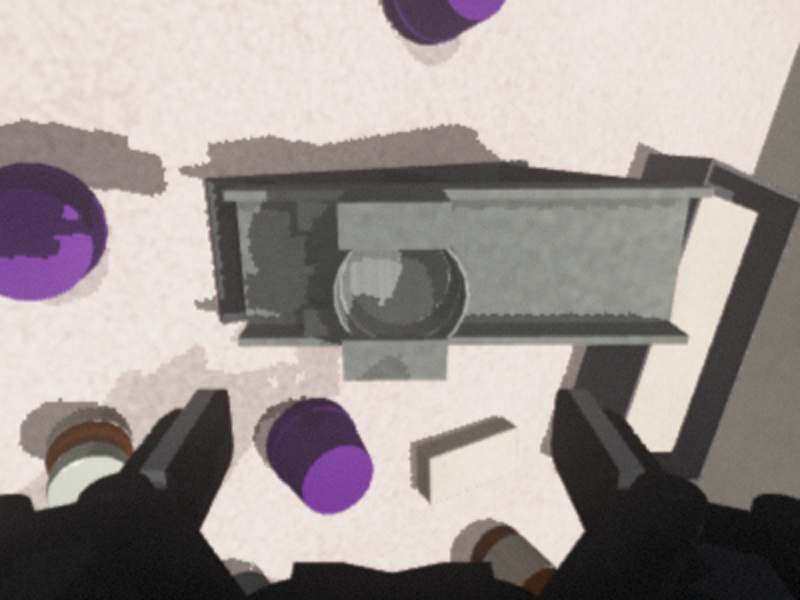

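The crop shows the caught cup's rim between the flanges. The rim edges are at crop x 334 and 468, so its centre is at about (401,294), full image (320.5,197). The chute edges run level, so the yaw is right. The purple cups are well away.

```bash
python3 - <<'E'
from h import *
import json
o=json.load(open('w1.json'))
y=16.2;u=np.array([np.cos(np.radians(y)),np.sin(np.radians(y)),0]);n=-np.sin(np.radians(28))*u+[0,0,np.cos(np.radians(28))]
rim=onz('wrist',(320.5,197.2),.1214,o);print('rim',rim,'foot',rim-.056*n, 'resid plane',(rim-(np.array([.505,.224,.072])+.056*n))@n)
rows(pose(rim-.010*n,y,28),1)
E
```

```text
rim [0.4872 0.2138 0.1214] foot [0.5124 0.2211 0.072 ] resid plane -0.0030062328669879916
total mm [ -5.2976   4.4455 128.5266] deg [ 0.0567 -0.1193 -0.0107]
1 rows: mm [ -5.2976   4.4455 128.5266] deg [ 0.0567 -0.1193 -0.0107]
```

Call:
jog_arm([
  {"gripper":1,"offset":[-0.0053,0.0044,0.02],"rotation":[0,0,0]},
  {"gripper":1,"offset":[0,0,0.036],"rotation":[0,0,0]},
  {"gripper":1,"offset":[0,0,0.036],"rotation":[0,0,0]},
  {"gripper":1,"offset":[0,0,0.02],"rotation":[0,0,0]},
  {"gripper":1,"offset":[0,0,0.0165],"rotation":[0,0,0]},
  {"gripper":1,"offset":[0,0,0],"rotation":[0,0,0]},
  {"gripper":0.6,"offset":[0,0,0],"rotation":[0,0,0]},
  {"gripper":0.5,"offset":[0,0,0],"rotation":[0,0,0]},
  {"gripper":0.5,"offset":[0,0,0],"rotation":[0,0,0]},
  {"gripper":0.5,"offset":[0,0,0],"rotation":[0,0,0]},
  {"gripper":0.5,"offset":[0,0,0],"rotation":[0,0,0]},
  {"gripper":0.5,"offset":[0,0,0],"rotation":[0,0,0]},
], newtons=40)

```text
clock: 2.95
position: [0.4916, 0.2153, 0.1133]
ee_rot: [0.582, 0.776, 0.195, 0.145]
ft_force: [-8.2, -0.9, 9.1]
grip_width: 0.727
grasp_force: 44.9
```

Call:
jog_arm([
  {"gripper":0.5,"offset":[0,0,-0.001],"rotation":[0,0,0]},
  {"gripper":0.5,"offset":[0,0,-0.001],"rotation":[0,0,0]},
  {"gripper":0.5,"offset":[0,0,0],"rotation":[0,0,0]},
])

```text
clock: 3.25
position: [0.4907, 0.2143, 0.1143]
ee_rot: [0.583, 0.776, 0.194, 0.145]
ft_force: [-0.2, 0.2, -1.3]
grip_width: 0.731
grasp_force: 43.7
```

```bash
python3 - <<'E'
from h import *
im=imaging.camera('wrist');cv2.imwrite('pics/w2c.png',cv2.resize(im[50:350,120:520],(800,600),interpolation=cv2.INTER_CUBIC))
o=manip.get_obs();print(o['position'],o['ft_force'],o['torque'],o['grip_width'])
E
```

```text
[0.4908 0.2143 0.1142] [-0.4106  0.0709 -0.514 ] [-0.1331  0.5923 -0.0261] 0.7302170314180648
```

View pics/w2c.png

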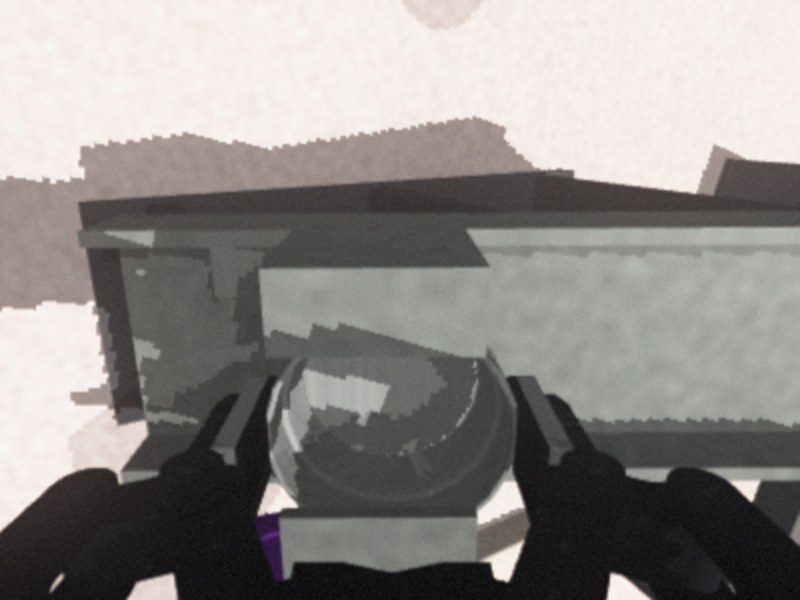

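The pads hold the collar on both sides, crop x 270 to 517, and the flanges still cover the rim. Next I slide it up the slope.

Call:
jog_arm([
  {"gripper":0.5,"offset":[0,0.003,-0.001],"rotation":[0,0,0]},
  {"gripper":0.5,"offset":[0,0.008,0],"rotation":[0,0,0]},
  {"gripper":0.5,"offset":[0,0.011,0],"rotation":[0,0,0]},
  {"gripper":0.5,"offset":[0,0,0],"rotation":[0,0,0]},
], newtons=60)

```text
clock: 3.7
position: [0.5108, 0.2204, 0.1267]
ee_rot: [0.583, 0.775, 0.195, 0.145]
ft_force: [0.1, 0.4, -1.5]
grip_width: 0.722
grasp_force: 71.8
```

Call:
jog_arm([
  {"gripper":0.5,"offset":[0,0.012,0],"rotation":[0,0,0]},
  {"gripper":0.5,"offset":[0,0.013,0],"rotation":[0,0,0]},
  {"gripper":0.5,"offset":[0,0.013,0],"rotation":[0,0,0]},
  {"gripper":0.5,"offset":[0,0.008,0],"rotation":[0,0,0]},
  {"gripper":0.5,"offset":[0,0,0],"rotation":[0,0,0]},
])

```text
clock: 4.2
position: [0.549, 0.2312, 0.1476]
ee_rot: [0.583, 0.776, 0.195, 0.145]
ft_force: [-0.6, -0.3, -0.6]
grip_width: 0.72
grasp_force: 71.8
```

Call:
jog_arm([
  {"gripper":0.5,"offset":[0,0,-0.008],"rotation":[0,0,0]},
  {"gripper":0.5,"offset":[0,0,-0.017],"rotation":[0,0,0]},
  {"gripper":0.5,"offset":[0,0,-0.03],"rotation":[0,0,0]},
  {"gripper":0.5,"offset":[0,0,-0.04],"rotation":[0,0,0]},
  {"gripper":0.5,"offset":[0,0,-0.04],"rotation":[0,0,0]},
  {"gripper":0.5,"offset":[0,0,-0.01],"rotation":[0,0,0]},
  {"gripper":0.5,"offset":[0,0,0],"rotation":[0,0,0]},
])

```text
clock: 4.9
position: [0.4823, 0.2119, 0.2767]
ee_rot: [0.582, 0.775, 0.196, 0.145]
ft_force: [0.2, 0.6, -1.3]
grip_width: 0.725
grasp_force: 72.0
```

```bash
python3 - <<'E'
from h import *
o=manip.get_obs();print(o['position'],o['ft_force'],o['grip_width'])
rows(pose([.4825,-.329,.25],-34),18)
E
```

```text
[0.4823 0.2119 0.2767] [ 0.171   0.5763 -1.2868] 0.724770893214879
total mm [-519.4383 -144.8116  -49.4839] deg [ 26.2787 -12.5429  49.1378]
18 rows: mm [-30.8225   3.8819   1.3462] deg [ 1.4599 -0.6968  2.7299]
```

Call:
jog_arm([
  {"gripper":0.5,"offset":[-0.0308,0.0039,0.0013],"rotation":[1.46,-0.7,2.73]},
  {"gripper":0.5,"offset":[-0.0308,0.0039,0.0013],"rotation":[1.46,-0.7,2.73]},
  {"gripper":0.5,"offset":[-0.0308,0.0039,0.0013],"rotation":[1.46,-0.7,2.73]},
  {"gripper":0.5,"offset":[-0.0308,0.0039,0.0013],"rotation":[1.46,-0.7,2.73]},
  {"gripper":0.5,"offset":[-0.0308,0.0039,0.0013],"rotation":[1.46,-0.7,2.73]},
  {"gripper":0.5,"offset":[-0.0308,0.0039,0.0013],"rotation":[1.46,-0.7,2.73]},
  {"gripper":0.5,"offset":[-0.0308,0.0039,0.0013],"rotation":[1.46,-0.7,2.73]},
  {"gripper":0.5,"offset":[-0.0308,0.0039,0.0013],"rotation":[1.46,-0.7,2.73]},
  {"gripper":0.5,"offset":[-0.0308,0.0039,0.0013],"rotation":[1.46,-0.7,2.73]},
  {"gripper":0.5,"offset":[-0.0308,0.0039,0.0013],"rotation":[1.46,-0.7,2.73]},
  {"gripper":0.5,"offset":[-0.0308,0.0039,0.0013],"rotation":[1.46,-0.7,2.73]},
  {"gripper":0.5,"offset":[-0.0308,0.0039,0.0013],"rotation":[1.46,-0.7,2.73]},
  {"gripper":0.5,"offset":[-0.0308,0.0039,0.0013],"rotation":[1.46,-0.7,2.73]},
  {"gripper":0.5,"offset":[-0.0308,0.0039,0.0013],"rotation":[1.46,-0.7,2.73]},
  {"gripper":0.5,"offset":[-0.0308,0.0039,0.0013],"rotation":[1.46,-0.7,2.73]},
  {"gripper":0.5,"offset":[-0.0308,0.0039,0.0013],"rotation":[1.46,-0.7,2.73]},
  {"gripper":0.5,"offset":[-0.0308,0.0039,0.0013],"rotation":[1.46,-0.7,2.73]},
  {"gripper":0.5,"offset":[-0.0308,0.0039,0.0013],"rotation":[1.46,-0.7,2.73]},
  {"gripper":0.5,"offset":[0,0,0],"rotation":[0,0,0]},
  {"gripper":0.5,"offset":[0,0,0],"rotation":[0,0,0]},
])

```text
clock: 6.9
position: [0.4816, -0.3296, 0.2491]
ee_rot: [0.884, 0.468, -0.003, 0.001]
ft_force: [1.7, 0.6, -2.1]
grip_width: 0.718
grasp_force: 71.9
```

```bash
python3 - <<'E'
from h import *
import json
o=manip.get_obs();im=imaging.camera('wrist');cv2.imwrite('pics/w3.png',im);cv2.imwrite('pics/w3c.png',cv2.resize(im[0:300,120:520],(800,600),interpolation=cv2.INTER_CUBIC))
json.dump({k:np.array(o[k]).tolist() for k in('position','ee_rot')},open('w3.json','w'))
print(o['position'],o['ft_force'],o['grip_width'],proj('wrist',[.5275,-.2626,.106],o)); rows(pose([.4825,-.329,.25],-34),1)
E
```

```text
[ 0.4816 -0.3296  0.2491] [ 1.6962  0.6149 -2.1167] 0.7175616497336739 [317.2687 101.6074]
total mm [-0.2409  0.36   -0.5528] deg [-0.093   0.3093 -0.0433]
1 rows: mm [-0.2409  0.36   -0.5528] deg [-0.093   0.3093 -0.0433]
```

View pics/w3c.png

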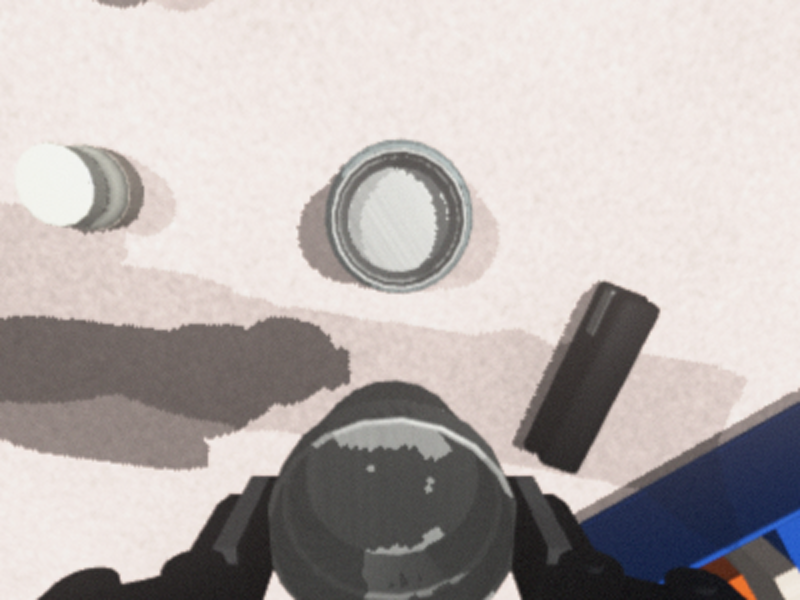

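The crop shows the base cup's rim at about (400,215), full image (320,107). The held cup is centred in the jaws, with its rim top edge at crop row 418 and foot edge at row 381. Next I fit the rim circle.

```bash
python3 - <<'E'
from h import *
import json
o=json.load(open('w3.json'));im=cv2.imread('pics/w3.png')
g=cv2.resize(cv2.cvtColor(im,cv2.COLOR_BGR2GRAY)[50:170,250:390],None,fx=4,fy=4,interpolation=cv2.INTER_CUBIC)
c=cv2.HoughCircles(cv2.medianBlur(g,5),cv2.HOUGH_GRADIENT_ALT,1.5,4,param1=200,param2=.6,minRadius=90,maxRadius=170)
for x,y,r in (c[0] if c is not None else []):
    p=(250+(x-1.5)/4,50+(y-1.5)/4);print('circ',p,r/4,onz('wrist',p,.106,o))
# grey mask of bright background removed: rows/cols profile through centre
print(im[60:160,320,1]);print(im[107,275:365,1])
T=now(o);Ti=np.linalg.inv(T)
K,C=cam('wrist',o)
for row,z in [(190.5,.047),(209,-.010)]:
    c,d=ray('wrist',(316,row),o);c=(Ti@np.r_[c,1])[:3];d=Ti[:3,:3]@d;print('held x',c+d*(z-c[2])/d[2])
E
```

```text
circ (np.float32(320.875), np.float32(107.75)) 36.195217 [ 0.5272 -0.2691  0.106 ]
circ (np.float32(320.875), np.float32(107.75)) 31.653883 [ 0.5272 -0.2691  0.106 ]
circ (np.float32(306.625), np.float32(104.75)) 39.746586 [ 0.5176 -0.2593  0.106 ]
circ (np.float32(325.0), np.float32(100.625)) 29.925587 [ 0.534 -0.266  0.106]
circ (np.float32(314.5), np.float32(108.125)) 27.428925 [ 0.522 -0.266  0.106]
circ (np.float32(320.875), np.float32(107.75)) 27.79225 [ 0.5272 -0.2691  0.106 ]
circ (np.float32(323.125), np.float32(95.375)) 24.906408 [ 0.5352 -0.2611  0.106 ]
circ (np.float32(319.375), np.float32(122.375)) 24.677538 [ 0.5185 -0.2795  0.106 ]
circ (np.float32(306.625), np.float32(104.75)) 24.94122 [ 0.5176 -0.2593  0.106 ]
circ (np.float32(303.625), np.float32(115.25)) 33.86198 [ 0.5097 -0.2655  0.106 ]
circ (np.float32(314.5), np.float32(108.125)) 24.30167 [ 0.522 -0.266  0.106]
circ (np.float32(325.0), np.float32(100.625)) 26.546255 [ 0.534 -0.266  0.106]
[229 229 228 230 228 228 229 231 224 198 161 160 183 187 192 183 106  90
  91  91  88  88  91 104 156 215 226 225 222 224 225 223 226 220 221 226
 222 221 223 222 220 222 223 223 220 220 221 220 221 218 216 217 221 222
 220 217 217 215 216 219 218 221 221 222 219 216 215 216 219 221 219 214
 211 212 210 188 120 108 111 133 156 131 122 167 183 161 178 229 236 236
 234 234 233 235 235 236 236 237 234 231]
[150 147 145 142 142 143 148 134 115 108 123 195 154 115 152 137 117 115
 121 169 181 185 184 186 190 205 213 215 214 216 219 224 218 218 219 222
 221 218 215 213 217 218 220 218 219 220 223 220 221 222 223 220 222 225
 224 226 225 225 226 225 228 224 183 139 127 127 123 124 135 107  92  95
  98 107 117 100 142 209 171 171 159 184 204 199 202 204 203 205 206 207]
held x [ 0.0232 -0.0008  0.047 ]
held x [ 0.0312 -0.0008 -0.01  ]
```

```bash
python3 - <<'E'
from h import *
import json
o=json.load(open('w3.json'))
b=onz('wrist',(319.8,107.4),.106,o);print(b)
T=pose([b[0],b[1],.175],-34);T[:3,3]-=T[:3,:3]@[-.0015,-.0005,0];print(T[:3,3])
rows(T,1)
E
```

```text
[ 0.5266 -0.2683  0.106 ]
[ 0.5278 -0.2673  0.175 ]
total mm [76.6436  3.5001 74.0283] deg [-0.093   0.3093 -0.0433]
1 rows: mm [76.6436  3.5001 74.0283] deg [-0.093   0.3093 -0.0433]
```

Call:
jog_arm([
  {"gripper":0.5,"offset":[0.02,0.0035,0],"rotation":[-0.09,0.31,-0.04]},
  {"gripper":0.5,"offset":[0.03,0,0.005],"rotation":[0,0,0]},
  {"gripper":0.5,"offset":[0.0266,0,0.01],"rotation":[0,0,0]},
  {"gripper":0.5,"offset":[0,0,0.03],"rotation":[0,0,0]},
  {"gripper":0.5,"offset":[0,0,0.029],"rotation":[0,0,0]},
  {"gripper":0.5,"offset":[0,0,0],"rotation":[0,0,0]},
  {"gripper":0.5,"offset":[0,0,0.01],"rotation":[0,0,0]},
  {"gripper":0.5,"offset":[0,0,0.01],"rotation":[0,0,0]},
  {"gripper":0.5,"offset":[0,0,0.01],"rotation":[0,0,0]},
  {"gripper":0.5,"offset":[0,0,0.006],"rotation":[0,0,0]},
  {"gripper":0.5,"offset":[0,0,0],"rotation":[0,0,0]},
])

```text
clock: 8.05
position: [0.5281, -0.2672, 0.14]
ee_rot: [0.883, 0.469, 0.0, -0.0]
ft_force: [0.3, -0.1, -0.9]
grip_width: 0.722
grasp_force: 71.9
```

Call:
jog_arm([
  {"gripper":0.5,"offset":[0,0,0.006],"rotation":[0,0,0]},
  {"gripper":0.5,"offset":[0,0,0.005],"rotation":[0,0,0]},
  {"gripper":0.5,"offset":[0,0,0.004],"rotation":[0,0,0]},
  {"gripper":0.5,"offset":[0,0,0],"rotation":[0,0,0]},
])

```text
clock: 8.45
position: [0.5281, -0.2673, 0.1251]
ee_rot: [0.883, 0.469, 0.0, 0.0]
ft_force: [-0.6, -0.8, -1.4]
grip_width: 0.72
grasp_force: 72.0
```

Call:
jog_arm([
  {"gripper":0.5,"offset":[0,0,0.001],"rotation":[0,0,0]},
  {"gripper":0.5,"offset":[0,0,0.001],"rotation":[0,0,0]},
  {"gripper":0.5,"offset":[0,0,0],"rotation":[0,0,0]},
])

```text
clock: 8.75
position: [0.5285, -0.2674, 0.1237]
ee_rot: [0.883, 0.469, 0.001, 0.0]
ft_force: [-0.1, -0.4, -1.3]
grip_width: 0.723
grasp_force: 72.0
```

Call:
jog_arm([
  {"gripper":0.5,"offset":[0,0,0.001],"rotation":[0,0,0]},
  {"gripper":0.5,"offset":[0,0,0.001],"rotation":[0,0,0]},
  {"gripper":0.5,"offset":[0,0,0],"rotation":[0,0,0]},
])

```text
clock: 9.05
position: [0.5284, -0.2674, 0.1216]
ee_rot: [0.883, 0.469, 0.001, 0.0]
ft_force: [0.1, 0.2, -1.1]
grip_width: 0.718
grasp_force: 72.0
```

Call:
jog_arm([
  {"gripper":0.5,"offset":[0,0,0.001],"rotation":[0,0,0]},
  {"gripper":0.5,"offset":[0,0,0],"rotation":[0,0,0]},
  {"gripper":0.5,"offset":[0,0,0.001],"rotation":[0,0,0]},
  {"gripper":0.5,"offset":[0,0,0],"rotation":[0,0,0]},
])

```text
clock: 9.45
position: [0.5283, -0.2678, 0.12]
ee_rot: [0.883, 0.469, 0.001, 0.001]
ft_force: [-2.2, -1.2, 3.4]
grip_width: 0.723
grasp_force: 72.6
```

Contact came at TCP z = 0.120, which matches the expected fully home height. I'll release and move to the counter cup.

Call:
jog_arm([
  {"gripper":0.8,"offset":[0,0,0],"rotation":[0,0,0]},
  {"gripper":1,"offset":[0,0,0],"rotation":[0,0,0]},
  {"gripper":1,"offset":[0,0,0],"rotation":[0,0,0]},
  {"gripper":1,"offset":[0,0,-0.005],"rotation":[0,0,0]},
  {"gripper":1,"offset":[0,0,-0.02],"rotation":[0,0,0]},
  {"gripper":1,"offset":[0,0,-0.04],"rotation":[0,0,0]},
  {"gripper":1,"offset":[0,0,-0.05],"rotation":[0,0,0]},
  {"gripper":1,"offset":[0,0,-0.01],"rotation":[0,0,0]},
  {"gripper":1,"offset":[0,0,0],"rotation":[0,0,0]},
])

```text
clock: 10.35
position: [0.5291, -0.2679, 0.2468]
ee_rot: [0.883, 0.47, 0.002, 0.002]
ft_force: [-1.3, 0.3, -0.2]
grip_width: 1.003
grasp_force: 0.0
```

```bash
python3 - <<'E'
from h import *
import json
o=manip.get_obs();im=imaging.camera('wrist');cv2.imwrite('pics/w4.png',im)
json.dump({k:np.array(o[k]).tolist() for k in('position','ee_rot')},open('w4.json','w'))
s=imaging.camera('side');cv2.imwrite('pics/s4.png',s)
a=cv2.resize(im[50:350,190:440],(500,600),interpolation=cv2.INTER_CUBIC);b=cv2.resize(s[240:340,285:385],(300,300),interpolation=cv2.INTER_CUBIC)
c=np.zeros((600,800,3),np.uint8);c[:,:500]=a;c[:300,500:]=b;cv2.imwrite('pics/w4c.png',c)
print(o['position'],o['ft_force'])
# counter cup view pose, rim (.4933,-.059,.056): TCP 115 above
rows(pose([.4935,-.060,.171],-8),10)
E
```

```text
[ 0.5291 -0.2679  0.2468] [-1.3411  0.342  -0.166 ]
total mm [ 152.191  -144.3584   72.9732] deg [  0.0452  -0.0693 -25.9846]
10 rows: mm [ 17.985  -11.1433   7.2934] deg [ 0.0045 -0.0069 -2.5985]
```

View pics/w4c.png

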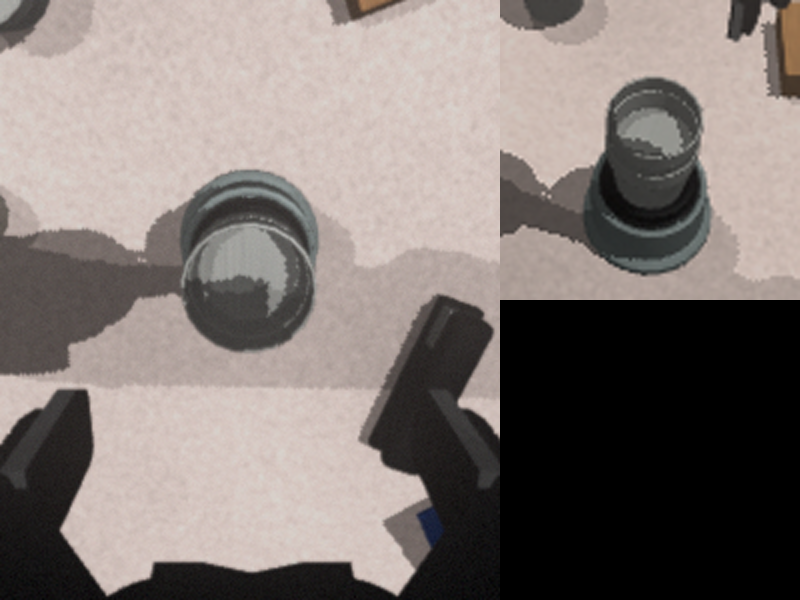

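The crop shows two cups nested upright in the holder, with the top rim centred at full-image (314,193), on the tool axis. Next is the counter cup.

Call:
jog_arm([
  {"gripper":1,"offset":[0.018,-0.0111,0.0073],"rotation":[0,0,-2.6]},
  {"gripper":1,"offset":[0.018,-0.0111,0.0073],"rotation":[0,0,-2.6]},
  {"gripper":1,"offset":[0.018,-0.0111,0.0073],"rotation":[0,0,-2.6]},
  {"gripper":1,"offset":[0.018,-0.0111,0.0073],"rotation":[0,0,-2.6]},
  {"gripper":1,"offset":[0.018,-0.0111,0.0073],"rotation":[0,0,-2.6]},
  {"gripper":1,"offset":[0.018,-0.0111,0.0073],"rotation":[0,0,-2.6]},
  {"gripper":1,"offset":[0.018,-0.0111,0.0073],"rotation":[0,0,-2.6]},
  {"gripper":1,"offset":[0.018,-0.0111,0.0073],"rotation":[0,0,-2.6]},
  {"gripper":1,"offset":[0.018,-0.0111,0.0073],"rotation":[0,0,-2.6]},
  {"gripper":1,"offset":[0.018,-0.0111,0.0073],"rotation":[0,0,-2.6]},
  {"gripper":1,"offset":[0,0,0],"rotation":[0,0,0]},
  {"gripper":1,"offset":[0,0,0],"rotation":[0,0,0]},
])

```text
clock: 11.65
position: [0.4936, -0.0603, 0.1708]
ee_rot: [0.755, 0.656, 0.0, 0.0]
ft_force: [0.7, -0.6, -0.2]
grip_width: 0.999
grasp_force: 0.0
```

```bash
python3 - <<'E'
from h import *
import json
o=manip.get_obs();im=imaging.camera('wrist');cv2.imwrite('pics/w5.png',im);cv2.imwrite('pics/w5c.png',cv2.resize(im[50:350,120:520],(800,600),interpolation=cv2.INTER_CUBIC))
json.dump({k:np.array(o[k]).tolist() for k in('position','ee_rot')},open('w5.json','w'))
print(o['position'],proj('wrist',[.4935,-.060,.056],o))
E
```

```text
[ 0.4936 -0.0603  0.1708] [316.2609 193.3836]
```

View pics/w5c.png

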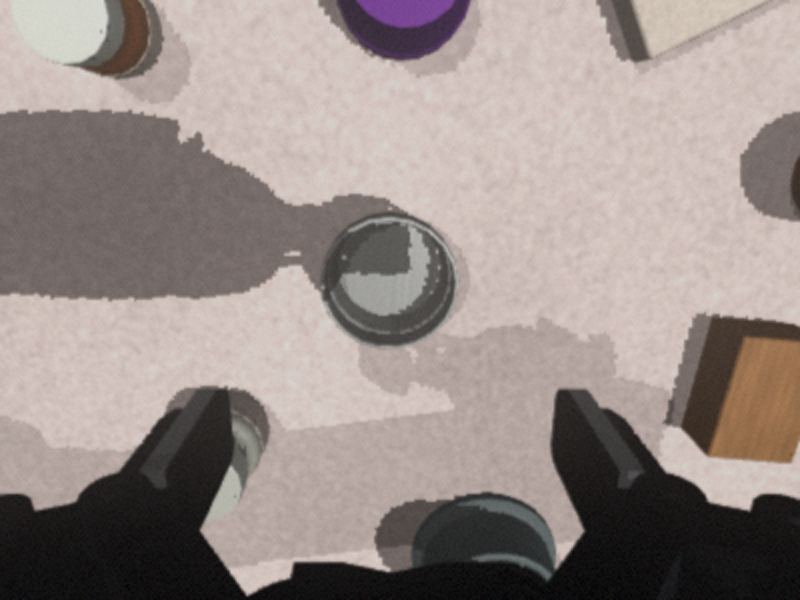

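The counter cup's rim is centred at crop (389,279), full image (314.5,189.5). That means shifting about +3.8 mm in x and -1.7 mm in y. The paths of both fingers are clear.

Call:
jog_arm([
  {"gripper":1,"offset":[0.0038,-0.0017,0.02],"rotation":[0,0,0]},
  {"gripper":1,"offset":[0,0,0.035],"rotation":[0,0,0]},
  {"gripper":1,"offset":[0,0,0.035],"rotation":[0,0,0]},
  {"gripper":1,"offset":[0,0,0.02],"rotation":[0,0,0]},
  {"gripper":1,"offset":[0,0,0.015],"rotation":[0,0,0]},
  {"gripper":1,"offset":[0,0,0],"rotation":[0,0,0]},
  {"gripper":0.6,"offset":[0,0,0],"rotation":[0,0,0]},
  {"gripper":0.5,"offset":[0,0,0],"rotation":[0,0,0]},
  {"gripper":0.5,"offset":[0,0,0],"rotation":[0,0,0]},
  {"gripper":0.5,"offset":[0,0,0],"rotation":[0,0,0]},
  {"gripper":0.5,"offset":[0,0,0],"rotation":[0,0,0]},
  {"gripper":0.5,"offset":[0,0,-0.001],"rotation":[0,0,0]},
  {"gripper":0.5,"offset":[0,0,-0.001],"rotation":[0,0,0]},
  {"gripper":0.5,"offset":[0,0,0],"rotation":[0,0,0]},
], newtons=60)

```text
clock: 13.1
position: [0.4937, -0.0563, 0.0492]
ee_rot: [0.755, 0.656, 0.001, 0.001]
ft_force: [-0.1, -0.0, -1.2]
grip_width: 0.727
grasp_force: 65.3
```

Call:
jog_arm([
  {"gripper":0.5,"offset":[0,0,-0.01],"rotation":[0,0,0]},
  {"gripper":0.5,"offset":[0,0,-0.025],"rotation":[0,0,0]},
  {"gripper":0.5,"offset":[0,0,-0.04],"rotation":[0,0,0]},
  {"gripper":0.5,"offset":[0,0,-0.045],"rotation":[0,0,0]},
  {"gripper":0.5,"offset":[0,0,-0.045],"rotation":[0,0,0]},
  {"gripper":0.5,"offset":[0,0,-0.02],"rotation":[0,0,0]},
  {"gripper":0.5,"offset":[0,0,0],"rotation":[0,0,0]},
])

```text
clock: 13.8
position: [0.4945, -0.0568, 0.2371]
ee_rot: [0.755, 0.656, 0.003, 0.002]
ft_force: [0.1, 0.3, -2.3]
grip_width: 0.729
grasp_force: 65.9
```

```bash
python3 - <<'E'
from h import *
rows(pose([.5277,-.267,.22],-34),10)
E
```

```text
total mm [-203.5444   62.1484   16.9265] deg [ 0.3495 -0.2601 25.9736]
10 rows: mm [-18.8288  10.301    1.713 ] deg [ 0.035  -0.026   2.5974]
```

Call:
jog_arm([
  {"gripper":0.5,"offset":[-0.0188,0.0103,0.0017],"rotation":[0.03,-0.03,2.6]},
  {"gripper":0.5,"offset":[-0.0188,0.0103,0.0017],"rotation":[0.03,-0.03,2.6]},
  {"gripper":0.5,"offset":[-0.0188,0.0103,0.0017],"rotation":[0.03,-0.03,2.6]},
  {"gripper":0.5,"offset":[-0.0188,0.0103,0.0017],"rotation":[0.03,-0.03,2.6]},
  {"gripper":0.5,"offset":[-0.0188,0.0103,0.0017],"rotation":[0.03,-0.03,2.6]},
  {"gripper":0.5,"offset":[-0.0188,0.0103,0.0017],"rotation":[0.03,-0.03,2.6]},
  {"gripper":0.5,"offset":[-0.0188,0.0103,0.0017],"rotation":[0.03,-0.03,2.6]},
  {"gripper":0.5,"offset":[-0.0188,0.0103,0.0017],"rotation":[0.03,-0.03,2.6]},
  {"gripper":0.5,"offset":[-0.0188,0.0103,0.0017],"rotation":[0.03,-0.03,2.6]},
  {"gripper":0.5,"offset":[-0.0188,0.0103,0.0017],"rotation":[0.03,-0.03,2.6]},
  {"gripper":0.5,"offset":[0,0,0],"rotation":[0,0,0]},
  {"gripper":0.5,"offset":[0,0,0],"rotation":[0,0,0]},
])

```text
clock: 15.0
position: [0.5257, -0.2665, 0.2162]
ee_rot: [0.883, 0.469, -0.004, -0.0]
ft_force: [0.7, 0.3, -1.5]
grip_width: 0.726
grasp_force: 65.8
```

```bash
python3 - <<'E'
from h import *
rows(pose([.5277,-.267,.185],-34),1)
E
```

```text
total mm [ 0.8807  2.066  31.1762] deg [-0.2194  0.338  -0.0353]
1 rows: mm [ 0.8807  2.066  31.1762] deg [-0.2194  0.338  -0.0353]
```

Call:
jog_arm([
  {"gripper":0.5,"offset":[0.0009,0.0021,0.01],"rotation":[-0.22,0.34,-0.04]},
  {"gripper":0.5,"offset":[0,0,0.021],"rotation":[0,0,0]},
  {"gripper":0.5,"offset":[0,0,0],"rotation":[0,0,0]},
  {"gripper":0.5,"offset":[0,0,0.007],"rotation":[0,0,0]},
  {"gripper":0.5,"offset":[0,0,0.007],"rotation":[0,0,0]},
  {"gripper":0.5,"offset":[0,0,0.007],"rotation":[0,0,0]},
  {"gripper":0.5,"offset":[0,0,0],"rotation":[0,0,0]},
])

```text
clock: 15.7
position: [0.5283, -0.2666, 0.1642]
ee_rot: [0.883, 0.47, 0.0, -0.0]
ft_force: [-0.2, 0.4, -0.8]
grip_width: 0.724
grasp_force: 65.8
```

Call:
jog_arm([
  {"gripper":0.5,"offset":[0,0,0.006],"rotation":[0,0,0]},
  {"gripper":0.5,"offset":[0,0,0.006],"rotation":[0,0,0]},
  {"gripper":0.5,"offset":[0,0,0.002],"rotation":[0,0,0]},
  {"gripper":0.5,"offset":[0,0,0],"rotation":[0,0,0]},
])

```text
clock: 16.1
position: [0.5284, -0.2668, 0.1506]
ee_rot: [0.883, 0.47, 0.0, 0.0]
ft_force: [-1.3, -0.1, -1.4]
grip_width: 0.728
grasp_force: 65.8
```

Call:
jog_arm([
  {"gripper":0.5,"offset":[0,0,0.001],"rotation":[0,0,0]},
  {"gripper":0.5,"offset":[0,0,0.001],"rotation":[0,0,0]},
  {"gripper":0.5,"offset":[0,0,0.001],"rotation":[0,0,0]},
  {"gripper":0.5,"offset":[0,0,0],"rotation":[0,0,0]},
])

```text
clock: 16.5
position: [0.5286, -0.2669, 0.1479]
ee_rot: [0.883, 0.47, 0.001, 0.0]
ft_force: [0.1, 0.7, -1.4]
grip_width: 0.723
grasp_force: 65.8
```

Call:
jog_arm([
  {"gripper":0.5,"offset":[0,0,0.001],"rotation":[0,0,0]},
  {"gripper":0.5,"offset":[0,0,0],"rotation":[0,0,0]},
  {"gripper":0.5,"offset":[0,0,0.001],"rotation":[0,0,0]},
  {"gripper":0.5,"offset":[0,0,0],"rotation":[0,0,0]},
])

```text
clock: 16.9
position: [0.5285, -0.2668, 0.1459]
ee_rot: [0.883, 0.47, 0.001, 0.0]
ft_force: [-0.4, -0.0, -0.9]
grip_width: 0.728
grasp_force: 65.8
```

Call:
jog_arm([
  {"gripper":0.5,"offset":[0,0,0.001],"rotation":[0,0,0]},
  {"gripper":0.5,"offset":[0,0,0],"rotation":[0,0,0]},
  {"gripper":0.5,"offset":[0,0,0],"rotation":[0,0,0]},
])

```text
clock: 17.2
position: [0.5287, -0.2669, 0.1452]
ee_rot: [0.883, 0.47, 0.001, 0.0]
ft_force: [-0.8, 1.2, 3.8]
grip_width: 0.725
grasp_force: 66.3
```

Call:
jog_arm([
  {"gripper":0.5,"offset":[0,0,0.001],"rotation":[0,0,0]},
  {"gripper":0.5,"offset":[0,0,0.001],"rotation":[0,0,0]},
  {"gripper":0.5,"offset":[0,0,0.001],"rotation":[0,0,0]},
  {"gripper":0.5,"offset":[0,0,0],"rotation":[0,0,0]},
])

```text
clock: 17.6
position: [0.5286, -0.2669, 0.1419]
ee_rot: [0.883, 0.47, 0.001, 0.0]
ft_force: [-1.0, 0.4, 2.1]
grip_width: 0.727
grasp_force: 66.2
```

Call:
jog_arm([
  {"gripper":0.5,"offset":[0,0,0.001],"rotation":[0,0,0]},
  {"gripper":0.5,"offset":[0,0,0.001],"rotation":[0,0,0]},
])

```text
clock: 17.8
position: [0.5287, -0.2669, 0.14]
ee_rot: [0.883, 0.47, 0.001, 0.0]
ft_force: [-1.7, 0.9, 5.0]
grip_width: 0.725
grasp_force: 66.4
```

Call:
jog_arm([
  {"gripper":0.5,"offset":[0,0,0.001],"rotation":[0,0,0]},
])

```text
clock: 17.9
position: [0.5287, -0.2669, 0.139]
ee_rot: [0.883, 0.47, 0.001, 0.0]
ft_force: [-1.2, 0.4, 5.1]
grip_width: 0.723
grasp_force: 66.4
```

Call:
jog_arm([
  {"gripper":0.5,"offset":[0,0,0.001],"rotation":[0,0,0]},
])

```text
clock: 18.0
position: [0.5288, -0.267, 0.1382]
ee_rot: [0.883, 0.47, 0.001, 0.001]
ft_force: [-4.4, 2.3, 15.9]
grip_width: 0.722
grasp_force: 67.6
```

Call:
jog_arm([
  {"gripper":0.5,"offset":[0,0,0],"rotation":[0,0,0]},
])

```text
clock: 18.1
position: [0.5287, -0.267, 0.1383]
ee_rot: [0.883, 0.47, 0.001, 0.0]
ft_force: [-1.8, 0.8, 7.6]
grip_width: 0.724
grasp_force: 66.7
```

Call:
jog_arm([
  {"gripper":0.5,"offset":[0,0,0.0003],"rotation":[0,0,0]},
  {"gripper":0.5,"offset":[0,0,0],"rotation":[0,0,0]},
])

```text
clock: 18.3
position: [0.5287, -0.267, 0.1382]
ee_rot: [0.883, 0.47, 0.001, 0.0]
ft_force: [-2.9, 2.9, 10.7]
grip_width: 0.725
grasp_force: 67.1
```

Call:
jog_arm([
  {"gripper":0.5,"offset":[0,0,0.0004],"rotation":[0,0,0]},
  {"gripper":0.5,"offset":[0,0,0],"rotation":[0,0,0]},
])

```text
clock: 18.5
position: [0.5288, -0.267, 0.1382]
ee_rot: [0.883, 0.47, 0.001, 0.0]
ft_force: [-4.6, 3.0, 13.6]
grip_width: 0.728
grasp_force: 67.5
```

Call:
jog_arm([
  {"gripper":0.5,"offset":[0,0,0.0003],"rotation":[0,0,0]},
  {"gripper":0.5,"offset":[0,0,0],"rotation":[0,0,0]},
])

```text
clock: 18.7
position: [0.5288, -0.267, 0.1382]
ee_rot: [0.883, 0.47, 0.001, 0.0]
ft_force: [-4.0, 3.5, 17.4]
grip_width: 0.726
grasp_force: 67.8
```

The force rose to 17 N with no further travel, so the stack is on the stop. I'll unload, let go and look.

Call:
jog_arm([
  {"gripper":0.5,"offset":[0,0,-0.0012],"rotation":[0,0,0]},
  {"gripper":0.8,"offset":[0,0,0],"rotation":[0,0,0]},
  {"gripper":1,"offset":[0,0,0],"rotation":[0,0,0]},
  {"gripper":1,"offset":[0,0,0],"rotation":[0,0,0]},
  {"gripper":1,"offset":[0,0,-0.005],"rotation":[0,0,0]},
  {"gripper":1,"offset":[0,0,-0.02],"rotation":[0,0,0]},
  {"gripper":1,"offset":[0,0,-0.035],"rotation":[0,0,0]},
  {"gripper":1,"offset":[0,0,-0.04],"rotation":[0,0,0]},
  {"gripper":1,"offset":[0,0,-0.02],"rotation":[0,0,0]},
  {"gripper":1,"offset":[0,0,0],"rotation":[0,0,0]},
])

```text
clock: 19.7
position: [0.5294, -0.2679, 0.2615]
ee_rot: [0.883, 0.47, 0.002, 0.002]
ft_force: [0.6, -0.6, -0.7]
grip_width: 1.001
grasp_force: 0.0
```

```bash
python3 - <<'E'
from h import *
o=manip.get_obs();im=imaging.camera('wrist');s=imaging.camera('side')
a=cv2.resize(im[50:350,190:440],(500,600),interpolation=cv2.INTER_CUBIC);b=cv2.resize(s[240:340,285:385],(300,300),interpolation=cv2.INTER_CUBIC)
f=cv2.resize(imaging.camera('scene')[130:220,225:315],(300,300),interpolation=cv2.INTER_CUBIC)
c=np.zeros((600,800,3),np.uint8);c[:,:500]=a;c[:300,500:]=b;c[300:,500:]=f;cv2.imwrite('pics/w6c.png',c)
print(o['clock'],o['position'],o['ft_force'],o['grip_width'])
print('rim proj wrist/side/scene',[proj(k,[.5285,-.267,.147],o if k=='wrist' else None) for k in('wrist','side','scene')])
E
```

```text
19.7 [ 0.5294 -0.2679  0.2615] [ 0.6342 -0.5556 -0.693 ] 1.0010030082245722
rim proj wrist/side/scene [array([314.6595, 193.4634]), array([336.9447, 272.8291]), array([266.5108, 151.3145])]
```

View pics/w6c.png

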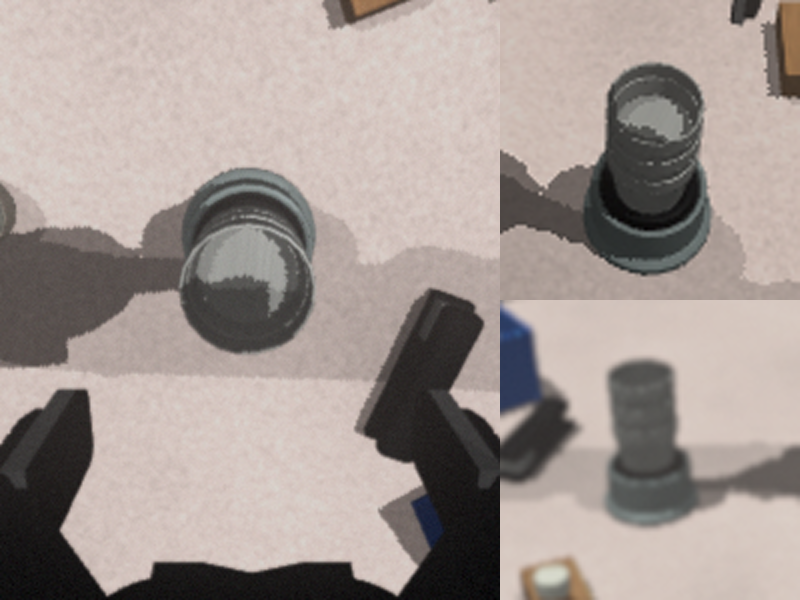

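The picture shows three evenly nested cups upright in the holder: the top rim is centred at full-image (314,194), as predicted for the pressed height. The gripper is clear, so I'll hand in.

```bash
python3 -c "
from workcell import workorder
print(workorder.hand_in())"
```

```text
the job is handed in; nothing more can be done
None
```

The three cups are nested upright in the holder and pressed down about 7 mm until the force rose to about 17 N on the stop; I then let go, with the gripper clear of the stack, and handed the job in at about 20 s (no verdict was returned).

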